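# Feed a bracket through the gate of a tacking jig

## Robot

A 6-joint arm with a two-finger parallel gripper is mounted at the origin on the work surface. World frame = base frame: x ahead of the robot, y to its left, z up, the work surface at z = 0. Lengths are in mm, angles in rad, forces in N, time in s.
With the tool pointing down it reaches from about 350 to 875 mm from the base axis. Payload 4.2 kg.
Tool frame: the origin (TCP) lies at the very end of the fingers, on their centre line; the grasp point (between the pads) lies 19 mm behind it; z points along the fingers, y is the line along which they close (so a half turn about z gives the same grasp; the last joint's range is limited). The gripper opens to 85 mm and grips with 20 to 120 N. Pads are 22 mm wide; open, the fingers measure 114 mm over their backs; the gripper's body (76 mm by 85 mm) begins 54 mm behind the grasp point. The pads swing forward as they close: fully open they stand 13 mm farther back than shut.
Start: joints at [1.521, 0.385, 0.008, 0, -1.194, -0.259], TCP at [189.915, 595.426, 231.312] pointing down, gripper open.
Joint ranges: [-3.14, 3.14], [-1.21, 2.06], [-1.07, 1.41], [-3.16, 2.05], [-2.99, -0.16], [-3.1, 3.1]. Speed limits (rad/s): [2.79, 2.79, 3.14, 3.14, 3.14, 3.14].

## Interface

Orientations are given as a unit quaternion [x, y, z, w].
In Python, from bench import read_state, get_image, get_calibration, job_done gives the robot as it stands.
- The arm moves only by the shell command python3 -m creep 'ROWS'. ROWS is a JSON object of lists of equal length, an entry for each row: "translation": the shift along the world's x, y, z in cm, a list of three; "delta_rot": the turn, a rotation vector about the world's x, y, z in degrees, a list of three; "hand": the finger opening in cm, from 0 to 8.54. A call has 1 to 8 rows; each row is the pose to reach, as a shift and turn from the pose commanded when the call began; what a row does not reach only later rows make up. A row lasts 1/8 s, in which the tool goes at most 62.5 mm and 10.7 degrees, less where a joint would pass 70% of its speed; a pose out of reach is approached as far as the arm can. A call with a gripper value outside its range is refused whole. The fingers move at their own pace and stop on an object; the grip force is fixed at half the most. Time passes only in rows, so rows that repeat a pose let the fingers close. It gives the time, the measured TCP pose, the force, the opening and the grip force at its end, in the units of the state.
- read_state(): the state, without advancing time (a new reading comes with each control period).
- get_image(name): name is "scene" or "top"; returns (picture, depth): 400x640x3 uint8, red, green, blue; 400x640 float32, mm along the optical axis (not along the pixel's ray), 0 where there is no reading.
- get_calibration(name): a dict with "intrinsics" (3x3 intrinsics, pixels), "xyz" and "attitude" of the camera in the world. Camera axes: x right, y down, z forward; pixel columns grow to the right and rows downward; lengths in mm; the calibration is good to about 2 mm. A picture is of the moment at which its call begins. get_calibration takes no time and is no camera call.
- job_done(): hands the job in; it is judged then, once.
The state is a dict: "clock": time; "joints": joint angles; "joint_vel": joint speeds; "joint_efforts": joint torques, N m; "position": TCP position; "ee_rot": TCP orientation; "contact_force": force on the tool from outside, world axes, zero at the start; "wrist_torque": the same for the moment, N m; "gripper_width": finger opening in mm; "grasp_force": force on a finger pad.
Only numpy, scipy, OpenCV 4.12 (cv2) and the standard library are available. Lean on these libraries where they do the work, as an engineer would, in place of code of your own. Each camera call takes 0.05 s, during which the arm holds its last target. There are 200 camera calls.

## Task

Pick up the aluminium bracket by its tube stub, lay its flat tongue on the jig's base plate, and slide the tongue under the guard, feeling for the gap in the gate bar hidden beneath it and passing through. Push it fully home, so that the stub butts squarely against the front edge of the guard and the bracket lies flat on the base plate, then let go. Leave the other things on the bench as they are.

Things in the scene. Friction and masses are not known exactly. Their poses are not given: they have to be found in the camera images.
- bracket: Loose bare aluminium bracket, about 0.18 kg: a flat tongue 30 mm wide (y), 8 mm thick, along its +x, with an upright square-tube stub 32 x 32 mm on its rear end, top 60 mm above the underside. Origin: underside, below the stub's centre; z up. Starts with the tongue flat on the table. Grip the stub from above, 32 mm across y.
- stub_face (a point): Point on the bracket's underside below the stub's front face, 16 mm ahead (+x) of the bracket's origin; axes as the bracket's.
- tongue_tip (a point): Middle of the tongue's square free end: 126 mm ahead (+x) of the bracket's origin, 110 mm ahead of the stub's front face, 4 mm above the underside. When home it shows 20 mm beyond the guard's far edge.
- jig: Fixed, immovable tacking jig. Origin on the table below the middle of the guard's front edge; +x is the way the tongue is pushed, z up. Base plate x -180 to +110 mm, y -110 to +110 mm, top 10 mm above the table. Guard and gate bar: see the two points.
- guard_front (a point): Middle of the guard's front edge, at its underside. The guard is a flat 5 mm plate, a low bridge over jig x 0 to 90, y -110 to +110 mm, underside 26 and top 31 mm above the table (16 mm free over the base plate), on 12 mm side walls at y = +-104 mm; open at front and back.
- gate_line (a point): Point on the base plate at the gate bar's near face (jig x 45, y 0), NOT at the gap. The fixed steel bar spans jig x 45 to 65 mm, 10 to 25 mm above the table, with one straight 35 mm gap. The gap's middle is unmeasured, jig y -25 to +25 mm: feel for it by pushing the tongue lightly on the bar. The bar is 256 mm long, symmetrical about the gap; its ends show at the jig's sides.
- cover_box: Bystander: loose closed brushed aluminium box, 90 x 120 x 50 mm, two dark round holes on top; origin centre of underside. To be left alone.
- wire_brush: Bystander: loose bench brush lying on the table to the right of the bracket; origin centre of underside. To be left alone.
- spray_can: Bystander: loose grey can, 60 mm diameter, 130 mm high, standing; origin centre of underside. To be left alone.
Mind the look-alikes: they are no part of the job. Leave any green or red look-alike of the bracket alone.

How it is judged (in metres and radians):
At the end, for the whole second after the job is handed in: The bracket lies at rest, flat on the base plate (within about 2 degrees and 2.5 mm), its tongue under the guard and through the gap of the gate bar, and the stub's front face is within 4 mm of the guard's front edge; the gripper has let go (x of stub_face in the frame of jig between -0.004 and 0.004 m and y of stub_face in the frame of jig between -0.045 and 0.045 m and z of stub_face in the frame of jig below 0.0125 m and angle between the x axis of bracket and the x axis of jig, either way round below 0.15 rad and angle between bracket's own z axis and vertical below 0.04 rad and linear speed of bracket below 0.01 m/s); the robot touches nothing.
It fails at once if the aluminium box was moved more than 20 mm (distance of cover_box from where it was at the start of the episode above 0.02 m).
It fails at once if the brush was moved more than 20 mm (distance of wire_brush from where it was at the start of the episode above 0.02 m).
It fails at once if the can was moved more than 20 mm (distance of spray_can from where it was at the start of the episode above 0.02 m).
It also fails if it takes over 64 s, if anything falls off the work surface, if the arm or the gripper's body presses on something with over 40 N, if the wrist force passes 120 N, or if a joint passes its speed limit or range.

## Working session

There is one attempt and no reset: what is moved stays moved. The work goes in short steps, Python scripts to look and compute and a shell command to move; the robot and the scene stay as the last step left them, time stands still between calls to the robot, and variables do not carry over. Pictures are saved under pics/ and viewed, at most 10 in all, crops included, and the job is handed in when it is done.

```bash
mkdir -p pics; ls; cat > h.py <<'E'
import numpy as np, cv2
from scipy.spatial.transform import Rotation as R
from bench import *
def save(name,fn,crop=None,s=1):
    im,d=get_image(name); np.save('pics/%s_d.npy'%fn,d); np.save('pics/%s_i.npy'%fn,im)
    cv2.imwrite('pics/%s.png'%fn,im[:,:,::-1])
def pt(name,u,v,d=None,z=None):
    c=get_calibration(name);K=np.array(c['intrinsics']);A=np.array(c['attitude'])
    Rm=R.from_quat(A).as_matrix() if A.size==4 else A
    r=Rm@np.linalg.inv(K)@np.array([u,v,1.]);o=np.array(c['xyz'])
    return o+r*(d if z is None else (z-o[2])/r[2])
E
python3 - <<'E'
from h import *
for n in('scene','top'):
    save(n,n+'0'); print(get_calibration(n))
print(read_state())
E
```

```text
pics
{'intrinsics': array([[402.48415464,   0.        , 316.67884051],
       [  0.        , 402.48415464, 196.45071129],
       [  0.        ,   0.        ,   1.        ]]), 'xyz': array([ 918.65760629,  603.63539637, 1234.84805913]), 'attitude': array([ 0.26299256,  0.92648334, -0.26003603, -0.06960449])}
{'intrinsics': array([[401.89840372,   0.        , 319.54114142],
       [  0.        , 401.89840372, 192.05229827],
       [  0.        ,   0.        ,   1.        ]]), 'xyz': array([ 324.64834739,  -25.46096801, 1182.14459355]), 'attitude': array([ 0.71649202, -0.69004069,  0.06977309, -0.07493162])}
{'clock': 0.1, 'joints': array([ 1.52061537e+00,  3.85485774e-01,  6.70286066e-03, -4.05762650e-04,
       -1.19399096e+00, -2.58586470e-01]), 'joint_vel': array([ 0.00019803, -0.00231436,  0.00334782,  0.00062655,  0.0010255 ,
        0.00035533]), 'joint_efforts': array([-6.62626771e-04, -3.93322599e+01,  1.88928813e+01,  4.19799104e+00,
       -2.61877765e-03,  5.50526153e-06]), 'position': array([189.76797506, 594.9259941 , 230.30828077]), 'ee_rot': array([ 9.88094474e-01, -1.53845042e-01, -8.47047786e-05,  1.00302501e-03]), 'contact_force': array([ 0.23341555,  0.40921778, -0.47740763]), 'wrist_torque': array([ 0.0166797 , -0.03136105, -0.00953697]), 'grasp_force': 0.0, 'gripper_width': 85.09275117659168}
```

View pics/top0.png

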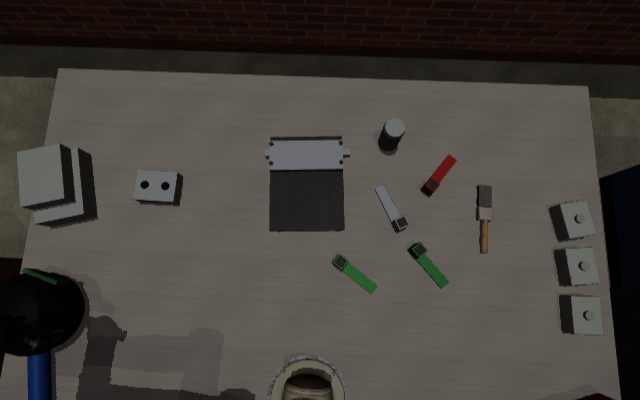

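View pics/scene0.png

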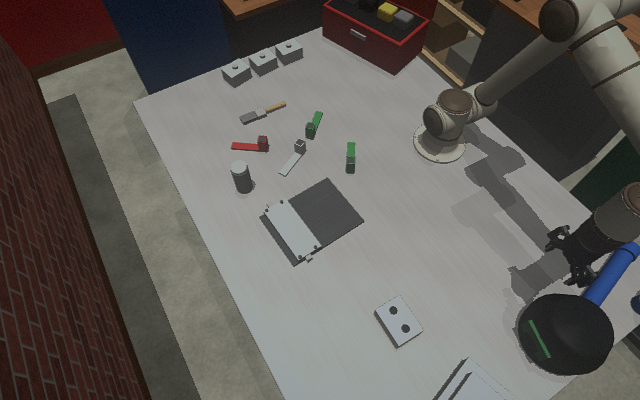

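The top view shows the bracket's stub at about (401,224) and its tongue tip at about (380,188). The jig plate spans columns 269–344 and rows 136–231, and the bar ends show near (266,155) and (349,153). I'll enlarge that area.

```bash
python3 - <<'E'
import cv2,numpy as np
im=cv2.imread('pics/top0.png')
c=im[125:240,255:420]; c=cv2.resize(c,None,fx=4.8,fy=4.8,interpolation=cv2.INTER_CUBIC)
c=np.clip(c.astype(float)*1.5,0,255).astype('uint8')
for u in range(260,420,10): cv2.putText(c,str(u),(int((u-255)*4.8),10),0,.3,(0,255,255)); cv2.line(c,(int((u-255+.5)*4.8),12),(int((u-255+.5)*4.8),18),(0,255,255))
for v in range(130,240,10): cv2.putText(c,str(v),(0,int((v-125+.5)*4.8)),0,.3,(0,255,255))
cv2.imwrite('pics/c1.png',c)
E
```

```text
(no output)
```

View pics/c1.png

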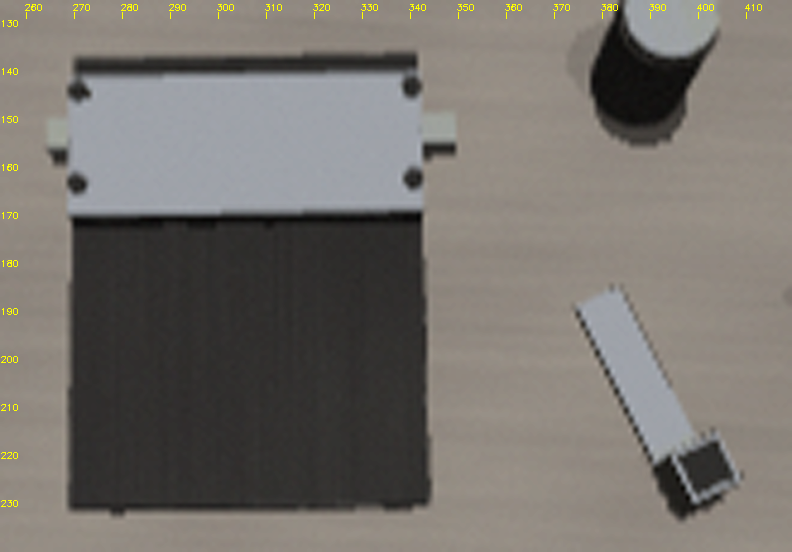

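The enlarged crop gives me these corners (crop pixels):

| Feature | Corners |
|---|---|
| Guard | (69,215), (423,212), (420,68), (69,73) |
| Bar ends | x=47 and x=456 |
| Stub top | (674,455), (715,433), (740,480), (698,503) |
| Tip | (576,309), (620,287) |

```bash
python3 - <<'E'
from h import *
def P(X,Y,z): return pt('top',255+X/4.8-.5,125+Y/4.8-.5,z=z)[:2]
G=[P(69,215,31),P(423,212,31),P(420,68,31),P(69,73,31)]
print('guard',np.round(G,1), 'w',np.linalg.norm(G[0]-G[1]),'d',np.linalg.norm(G[1]-G[2]))
B=[P(69,509,10),P(430,506,10)]; print('base',np.round(B,1),np.linalg.norm(B[0]-B[1]))
bl=P(47,134,25);br=P(456,129,25)
print('bar',bl,br,np.linalg.norm(bl-br),'mid',(bl+br)/2)
yv=(G[0]-G[1]+G[3]-G[2]+B[0]-B[1]+bl-br);ya=np.arctan2(-yv[0],yv[1]);print('jig yaw deg',np.degrees(ya))
o=(G[0]+G[1])/2; e=np.array([np.cos(ya),np.sin(ya)]);n=np.array([-e[1],e[0]])
print('guard front',o)
for p in G+B+[(bl+br)/2]: print(np.round([(p-o)@e,(p-o)@n],1))
S=[P(674,455,60),P(715,433,60),P(740,480,60),P(698,503,60)]
c=np.mean(S,0);T=(P(576,309,8)+P(620,287,8))/2
print('stub',c,'tip',T,np.linalg.norm(T-c),'yaw',np.degrees(np.arctan2(*(T-c)[::-1])),[np.linalg.norm(S[i]-S[i-1]) for i in range(4)],np.linalg.norm(P(576,309,8)-P(620,287,8)))
d=np.load('pics/top0_d.npy')
for u,v in((401,215),(402,222),(390,205),(300,200),(300,155),(345,153)): print(u,v,np.round(pt('top',u,v,d[v,u]),1))
st=read_state();print(R.from_quat(st['ee_rot']).as_matrix().round(3))
E
```

```text
guard [[627.  140.1]
 [637.  -78. ]
 [730.2 -73.7]
 [718.9 146. ]] w 218.41922096228024 d 93.30983300129586
base [[447.9 131.4]
 [457.9 -88.1]] 219.747517807523
bar [680.39019341 158.10540768] [693.08907658 -97.53951147] 255.96012642995183 mid [686.739635   30.2829481]
jig yaw deg 2.768716416820574
guard front [632.01803324  31.04897847]
[  0.3 109.2]
[  -0.3 -109.2]
[  93.  -109.4]
[ 92.3 110.6]
[-179.1  109.1]
[-179.6 -110.6]
[54.6 -3.4]
stub [ 480.77329508 -246.53434864] tip [ 591.91449035 -189.51730626] 124.91320349521071 yaw 27.158480350676452 [np.float64(30.979948704117245), np.float64(27.767934445095026), np.float64(30.78595118645313), np.float64(28.435212325241523)] 31.159350090995172
401 215 [ 509.7 -256.2    0. ]
402 222 [ 480.5 -247.1   60.9]
390 205 [ 536.6 -221.7   11.4]
300 200 [541.9  44.8  10.3]
300 155 [675.2  50.3  28.5]
345 153 [687.2 -84.1  25.9]
[[ 0.953 -0.304 -0.   ]
 [-0.304 -0.953 -0.002]
 [ 0.     0.002 -1.   ]]
```

The measurements agree: guard 218x93, bar 256, tip to stub 125. The gap's middle is near world (687, 30) and the jig yaw is 2.8°. The bracket is at (481, -247) with a yaw of 27.2°. I'll approach with a tool turn of -135°.

```bash
python3 -m creep '{"translation":[[7,-8,0],[14,-16,0],[20,-24,0],[26,-31,0],[29,-36,0],[29,-41,0],[29,-46,0],[29,-50,0]],"delta_rot":[[0,0,-8],[0,0,-17],[0,0,-26],[0,0,-35],[0,0,-44],[0,0,-53],[0,0,-62],[0,0,-70]],"hand":[6,6,6,6,6,6,6,6]}'; python3 -m creep '{"translation":[[0,-5,0],[0,-10,0],[0,-15,0],[0,-20,0],[0,-25,0],[0,-30,0],[0,-34.2,0],[0,-34.2,0]],"delta_rot":[[0,0,-9],[0,0,-18],[0,0,-27],[0,0,-36],[0,0,-45],[0,0,-54],[0,0,-62],[0,0,-65.1]],"hand":[6,6,6,6,6,6,6,6]}'; python3 -c "
from h import *
s=read_state();print(s['joints'],R.from_quat(s['ee_rot']).as_matrix().round(3))"
```

```text
clock: 1.1
position: [457.2, 178.8, 231.0]
ee_rot: [0.72, -0.694, -0.0, 0.0]
contact_force: [1.1, -0.1, -0.5]
gripper_width: 60.0
grasp_force: 0.0
clock: 2.1
position: [456.1, -163.5, 230.7]
ee_rot: [-0.232, 0.973, 0.0, -0.001]
contact_force: [0.0, 0.5, -0.6]
gripper_width: 60.0
grasp_force: 0.0
[-8.10190415e-03  1.45476245e-01 -3.24887712e-01 -5.66133530e-05
 -1.10184677e+00 -1.09466518e+00] [[-0.892 -0.451 -0.001]
 [-0.451  0.892  0.   ]
 [ 0.001  0.001 -1.   ]]
```

```bash
python3 -m creep '{"translation":[[0,0,0],[0,0,0]],"delta_rot":[[0,0,0],[0,0,0]],"hand":[6,6]}'
```

```text
clock: 2.35
position: [456.7, -160.9, 231.2]
ee_rot: [-0.236, 0.972, 0.0, -0.0]
contact_force: [-0.3, 0.2, 0.3]
gripper_width: 60.2
grasp_force: 0.0
```

```bash
python3 -m creep '{"translation":[[0.8,-3,-2],[1.6,-6,-4],[2.41,-8.56,-7],[2.41,-8.56,-10],[2.41,-8.56,-13],[2.41,-8.56,-14],[2.41,-8.56,-14]],"delta_rot":[[0,0,0],[0,0,0],[0,0,0],[0,0,0],[0,0,0],[0,0,0],[0,0,0]],"hand":[6,6,6,6,6,6,6]}'; python3 - <<'E'
from h import *
im,_=get_image('scene');cv2.imwrite('pics/s1.png',cv2.resize(im[100:190,240:400,::-1],None,fx=5,fy=5,interpolation=2))
E
```

```text
clock: 3.22
position: [481.1, -246.4, 91.3]
ee_rot: [-0.236, 0.972, 0.0, -0.0]
contact_force: [0.1, -0.1, 0.1]
gripper_width: 60.2
grasp_force: 0.0
```

View pics/s1.png

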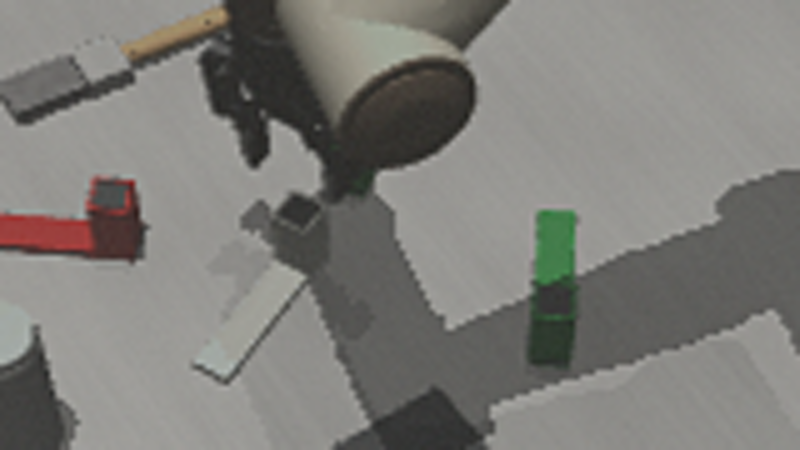

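The crop shows the open fingers, with tips at about (255,160) and (345,190), on either side of and above the stub top at (298,210). Nothing else is in the way, so I'll go down and close.

```bash
python3 -m creep '{"translation":[[0,0,-2],[0,0,-4],[0,0,-5.5],[0,0,-6.3],[0,0,-6.5],[0,0,-6.5]],"delta_rot":[[0,0,0],[0,0,0],[0,0,0],[0,0,0],[0,0,0],[0,0,0]],"hand":[6,6,6,6,6,6]}'; python3 -m creep '{"translation":[[0,0,0],[0,0,0],[0,0,0],[0,0,0],[0,0,0],[0,0,0]],"delta_rot":[[0,0,0],[0,0,0],[0,0,0],[0,0,0],[0,0,0],[0,0,0]],"hand":[2.5,2.5,2.5,2.5,2.5,2.5]}'
```

```text
clock: 4.03
position: [481.3, -246.9, 26.7]
ee_rot: [-0.235, 0.972, -0.0, 0.0]
contact_force: [-1.6, -1.0, -0.3]
gripper_width: 59.7
grasp_force: 0.0
clock: 4.78
position: [481.3, -246.9, 26.9]
ee_rot: [-0.235, 0.972, -0.0, 0.0]
contact_force: [-0.9, 0.7, 6.1]
gripper_width: 31.2
grasp_force: 60.1
```

```bash
python3 -m creep '{"translation":[[0,0,3],[0,0,7],[0.3,4.5,10],[0.5,9,10],[0.7,13.5,10],[0.9,18,10],[1.1,22.5,10],[1.1,26.78,10]],"delta_rot":[[0,0,0],[0,0,0],[0,0,-5],[0,0,-10],[0,0,-15],[0,0,-20],[0,0,-24.4],[0,0,-24.4]],"hand":[2.5,2.5,2.5,2.5,2.5,2.5,2.5,2.5]}'; python3 -m creep '{"translation":[[0,0,0],[0,0,0]],"delta_rot":[[0,0,0],[0,0,0]],"hand":[2.5,2.5]}'; python3 - <<'E'
from h import *
s=read_state();m=R.from_quat(s['ee_rot']).as_matrix();print(np.degrees(np.arctan2(-m[1,0],-m[0,0])),m.round(4))
im,_=get_image('top');np.save('pics/t2.npy',im);cv2.imwrite('pics/t2.png',cv2.resize(im[125:240,255:420,::-1],None,fx=4.8,fy=4.8,interpolation=2))
E
```

```text
clock: 5.78
position: [491.2, 22.4, 125.5]
ee_rot: [-0.024, 1.0, -0.0, -0.001]
contact_force: [-0.0, 0.3, -2.3]
gripper_width: 31.4
grasp_force: 60.2
clock: 6.02
position: [491.2, 20.8, 125.6]
ee_rot: [-0.025, 1.0, -0.0, -0.001]
contact_force: [0.1, 0.2, -1.8]
gripper_width: 31.2
grasp_force: 60.4
2.812566470018704 [[-9.988e-01 -4.910e-02 -1.900e-03]
 [-4.910e-02  9.988e-01 -4.000e-04]
 [ 1.900e-03 -3.000e-04 -1.000e+00]]
```

View pics/t2.png

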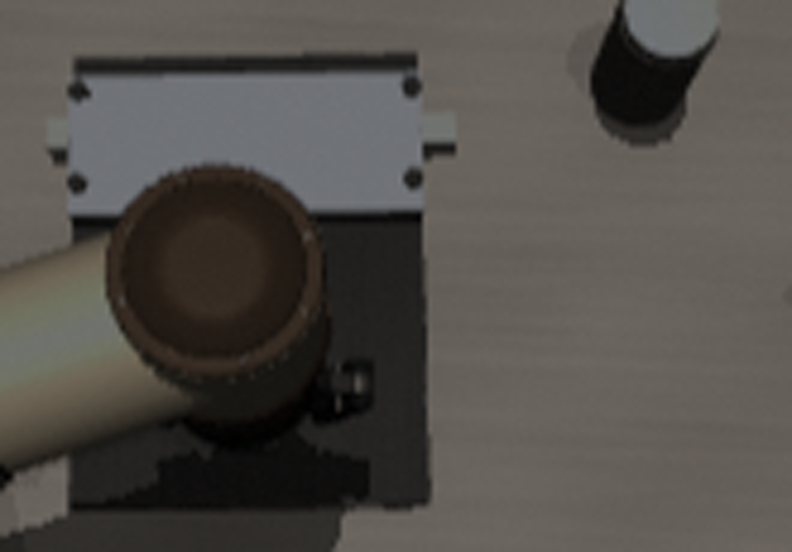

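The wrist hides the bracket in the top view, so I'll check the tongue's direction with the scene camera as I lower it to just above the plate.

```bash
python3 -m creep '{"translation":[[0,0,-3],[0,0,-6],[0,0,-8],[0,0,-8.4],[0,0,-8.4],[0,0,-8.4]],"delta_rot":[[0,0,0],[0,0,0],[0,0,0],[0,0,0],[0,0,0],[0,0,0]],"hand":[2.5,2.5,2.5,2.5,2.5,2.5]}'; python3 - <<'E'
from h import *
im,_=get_image('scene');im=im[170:270,250:380,::-1];c=cv2.resize(im,None,fx=6,fy=6,interpolation=2)
cv2.imwrite('pics/s2.png',np.clip(c*1.4,0,255).astype('uint8'))
E
```

```text
clock: 6.82
position: [492.6, 21.0, 43.2]
ee_rot: [-0.024, 1.0, 0.0, 0.001]
contact_force: [-0.7, 0.1, -1.6]
gripper_width: 31.5
grasp_force: 60.4
```

View pics/s2.png

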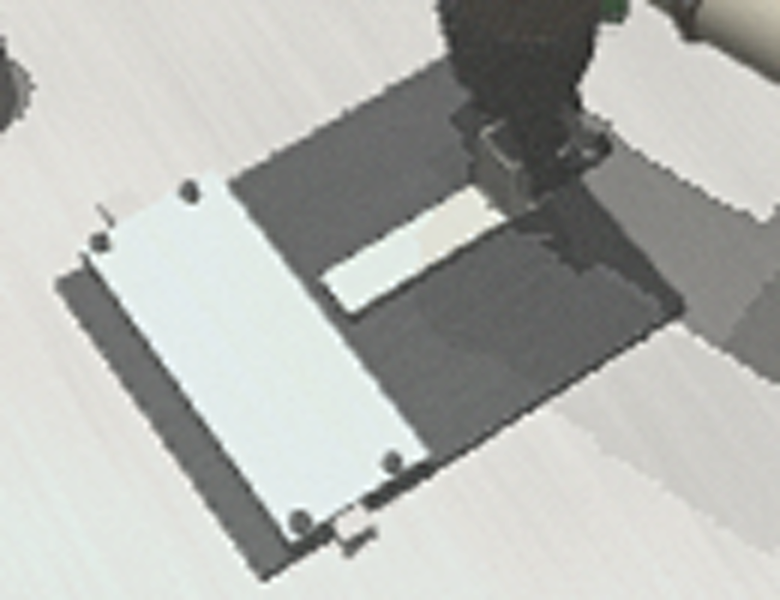

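The scene crop shows the tongue clear of the guard and parallel to the jig, with its tip corners at (321,275) and (350,317). I'll work out its lateral offset.

```bash
python3 - <<'E'
from h import *
def P(X,Y,z): return pt('scene',250+X/6-.5,170+Y/6-.5,z=z)[:2]
a=P(321,275,24);b=P(350,317,24);g1=P(428,456,31);g2=P(228,180,31);q=P(470,187,24)
e=np.array([.99883,.0483]);n=np.array([-e[1],e[0]])
print(a,b,np.linalg.norm(a-b),(a+b)/2,g1,g2,np.linalg.norm(g1-g2))
o=(g1+g2)/2;t=(a+b)/2
print('tip in jig',(t-o)@e,(t-o)@n,'edge yaw',np.degrees(np.arctan2(*(a-q)[::-1])))
s=read_state();m=R.from_quat(s['ee_rot']).as_matrix();print(np.degrees(np.arctan2(-m[1,0],-m[0,0])))
E
```

```text
[621.66497041  12.84791507] [621.45940296  44.70039386] 31.853142121547215 [621.56218668  28.77415447] [630.82508722 143.12081769] [637.38854482 -66.24659848] 209.47026980413625
tip in jig -12.99667286003669 -9.045743881303435 edge yaw 2.4560151968328507
2.7970936539482145
```

The tip sits at jig y ≈ -3.8 against a gap estimate of -3.4. I'll lower it onto the plate.

```bash
python3 -m creep '{"translation":[[0,0,-0.3],[0,0,-0.5],[0,0,-0.55],[0,0,-0.6],[0,0,-0.6]],"delta_rot":[[0,0,0],[0,0,0],[0,0,0],[0,0,0],[0,0,0]],"hand":[2.5,2.5,2.5,2.5,2.5]}'
```

```text
clock: 7.5
position: [491.8, 21.1, 36.9]
ee_rot: [-0.025, 1.0, -0.0, 0.0]
contact_force: [-3.4, 0.4, 5.6]
gripper_width: 31.3
grasp_force: 61.4
```

```bash
python3 -m creep '{"translation":[[1,0.048,0],[2,0.097,0],[3,0.145,0],[4,0.193,0],[4.8,0.232,0],[5.2,0.251,0],[5.2,0.251,0]],"delta_rot":[[0,0,0],[0,0,0],[0,0,0],[0,0,0],[0,0,0],[0,0,0],[0,0,0]],"hand":[2.5,2.5,2.5,2.5,2.5,2.5,2.5]}'; for i in 1 2 3 ; do :; done; python3 -m creep '{"translation":[[0.2,0.01,0],[0.4,0.02,0],[0.6,0.029,0],[0.8,0.039,0]],"delta_rot":[[0,0,0],[0,0,0],[0,0,0],[0,0,0]],"hand":[2.5,2.5,2.5,2.5]}'
```

```text
clock: 8.38
position: [543.5, 23.1, 36.9]
ee_rot: [-0.024, 1.0, -0.0, -0.001]
contact_force: [-3.5, -0.8, 5.8]
gripper_width: 31.0
grasp_force: 61.4
clock: 8.88
position: [550.6, 23.5, 36.9]
ee_rot: [-0.024, 1.0, -0.0, -0.001]
contact_force: [-6.6, 0.1, 7.5]
gripper_width: 31.2
grasp_force: 61.8
```

```bash
python3 -m creep '{"translation":[[0.1,0.005,0],[0.2,0.01,0],[0.3,0.015,0],[0.3,0.015,0]],"delta_rot":[[0,0,0],[0,0,0],[0,0,0],[0,0,0]],"hand":[2.5,2.5,2.5,2.5]}'
```

```text
clock: 9.38
position: [553.8, 23.6, 36.9]
ee_rot: [-0.024, 1.0, -0.0, -0.001]
contact_force: [-5.6, -1.4, 5.5]
gripper_width: 31.0
grasp_force: 61.6
```

```bash
python3 -m creep '{"translation":[[0.15,0.007,0],[0.3,0.015,0],[0.45,0.022,0],[0.5,0.024,0]],"delta_rot":[[0,0,0],[0,0,0],[0,0,0],[0,0,0]],"hand":[2.5,2.5,2.5,2.5]}'
```

```text
clock: 9.88
position: [558.6, 23.8, 36.9]
ee_rot: [-0.024, 1.0, -0.0, -0.001]
contact_force: [-6.3, 0.5, 7.1]
gripper_width: 31.1
grasp_force: 61.6
```

There's no bar reaction and the tip is about 8 mm past the bar's face, so the tongue is in the gap. I'll keep pushing.

```bash
python3 -m creep '{"translation":[[0.4,0.019,0],[0.8,0.039,0],[1.2,0.058,0],[1.6,0.077,0],[2.0,0.097,0],[2.0,0.097,0]],"delta_rot":[[0,0,0],[0,0,0],[0,0,0],[0,0,0],[0,0,0],[0,0,0]],"hand":[2.5,2.5,2.5,2.5,2.5,2.5]}'; python3 -m creep '{"translation":[[0.5,0.024,0],[1.0,0.048,0],[1.5,0.072,0],[2.0,0.097,0],[2.5,0.12,0],[2.8,0.135,0],[2.8,0.135,0]],"delta_rot":[[0,0,0],[0,0,0],[0,0,0],[0,0,0],[0,0,0],[0,0,0],[0,0,0]],"hand":[2.5,2.5,2.5,2.5,2.5,2.5,2.5]}'
```

```text
clock: 10.62
position: [579.7, 25.0, 36.9]
ee_rot: [-0.025, 1.0, -0.0, -0.0]
contact_force: [-3.7, 0.0, 4.9]
gripper_width: 31.2
grasp_force: 61.2
clock: 11.5
position: [607.6, 26.3, 37.0]
ee_rot: [-0.025, 1.0, -0.0, -0.0]
contact_force: [-3.4, -0.5, 5.2]
gripper_width: 31.6
grasp_force: 61.3
```

```bash
python3 -m creep '{"translation":[[0.2,0.01,0],[0.4,0.019,0],[0.5,0.024,0],[0.5,0.024,0]],"delta_rot":[[0,0,0],[0,0,0],[0,0,0],[0,0,0]],"hand":[2.5,2.5,2.5,2.5]}'; python3 -m creep '{"translation":[[0.1,0.005,0],[0.2,0.01,0],[0.2,0.01,0]],"delta_rot":[[0,0,0],[0,0,0],[0,0,0]],"hand":[2.5,2.5,2.5]}'
```

```text
clock: 12.0
position: [612.1, 26.5, 36.9]
ee_rot: [-0.025, 1.0, -0.0, -0.001]
contact_force: [-4.6, 0.4, 6.2]
gripper_width: 31.2
grasp_force: 61.5
clock: 12.38
position: [614.1, 26.6, 36.9]
ee_rot: [-0.024, 1.0, -0.0, -0.001]
contact_force: [-4.2, -0.9, 5.4]
gripper_width: 31.7
grasp_force: 61.5
```

```bash
python3 -m creep '{"translation":[[0.1,0.005,0],[0.2,0.01,0],[0.2,0.01,0]],"delta_rot":[[0,0,0],[0,0,0],[0,0,0]],"hand":[2.5,2.5,2.5]}'; python3 -m creep '{"translation":[[0.1,0.005,0],[0.15,0.007,0],[0.15,0.007,0]],"delta_rot":[[0,0,0],[0,0,0],[0,0,0]],"hand":[2.5,2.5,2.5]}'
```

```text
clock: 12.75
position: [616.1, 26.7, 37.0]
ee_rot: [-0.025, 1.0, -0.0, -0.001]
contact_force: [-5.5, 0.2, 5.4]
gripper_width: 31.1
grasp_force: 61.5
clock: 13.12
position: [616.0, 26.7, 36.9]
ee_rot: [-0.024, 1.0, -0.0, -0.002]
contact_force: [-8.7, 1.1, 7.8]
gripper_width: 31.2
grasp_force: 61.7
```

It has stopped at x=616, which matches the expected home position. I'll press a little more to confirm.

```bash
python3 -m creep '{"translation":[[0.1,0.005,0],[0.2,0.01,0],[0.2,0.01,0]],"delta_rot":[[0,0,0],[0,0,0],[0,0,0]],"hand":[2.5,2.5,2.5]}'
```

```text
clock: 13.5
position: [616.0, 26.7, 36.9]
ee_rot: [-0.024, 1.0, -0.001, -0.005]
contact_force: [-13.0, 2.0, 11.5]
gripper_width: 31.5
grasp_force: 62.3
```

It's butted against the guard. I'll relax the preload, release and retreat upwards.

```bash
python3 -m creep '{"translation":[[-0.15,-0.007,0],[-0.3,-0.015,0],[-0.3,-0.015,0]],"delta_rot":[[0,0,0],[0,0,0],[0,0,0]],"hand":[2.5,2.5,2.5]}'; python3 -m creep '{"translation":[[0,0,0],[0,0,0],[0,0,0],[0,0,0],[0,0,0],[0,0,0]],"delta_rot":[[0,0,0],[0,0,0],[0,0,0],[0,0,0],[0,0,0],[0,0,0]],"hand":[6,6,6,6,6,6]}'; python3 -m creep '{"translation":[[0,0,1],[0,0,3],[0,0,6],[0,0,10],[0,0,15],[-3,4,18],[-6,9,18],[-9,14,18]],"delta_rot":[[0,0,0],[0,0,0],[0,0,0],[0,0,0],[0,0,0],[0,0,0],[0,0,0],[0,0,0]],"hand":[6,6,6,6,6,6,6,6]}'; python3 -m creep '{"translation":[[-4,5,0],[-8,10,0],[-12,15,0],[-12,18,0],[-12,20,0],[-12,20,0]],"delta_rot":[[0,0,0],[0,0,0],[0,0,0],[0,0,0],[0,0,0],[0,0,0]],"hand":[6,6,6,6,6,6]}'; python3 - <<'E'
from h import *
im,d=get_image('top');np.save('pics/t3d.npy',d);c=cv2.resize(im[125:240,255:420,::-1],None,fx=4.8,fy=4.8,interpolation=2)
cv2.imwrite('pics/t3.png',np.clip(c*1.5,0,255).astype('uint8'))
E
```

```text
clock: 13.88
position: [616.0, 26.7, 36.9]
ee_rot: [-0.025, 1.0, -0.0, -0.001]
contact_force: [-6.4, 0.1, 7.1]
gripper_width: 31.2
grasp_force: 61.3
clock: 14.62
position: [617.4, 27.1, 36.3]
ee_rot: [-0.025, 1.0, 0.0, -0.0]
contact_force: [-0.2, -0.8, 0.8]
gripper_width: 60.0
grasp_force: 0.0
clock: 15.62
position: [526.6, 168.2, 217.9]
ee_rot: [-0.024, 1.0, 0.001, 0.001]
contact_force: [-0.1, 1.5, -0.0]
gripper_width: 60.2
grasp_force: 0.0
clock: 16.38
position: [407.6, 367.8, 216.3]
ee_rot: [-0.025, 1.0, -0.0, -0.0]
contact_force: [0.1, -0.9, -0.1]
gripper_width: 60.3
grasp_force: 0.0
```

View pics/t3.png

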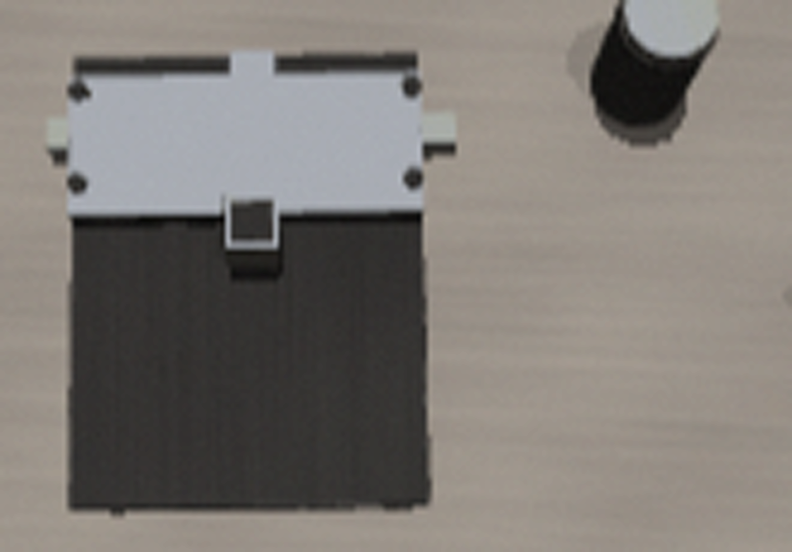

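The tongue now shows beyond the guard's far edge at (252,62). The stub at (252,223) stands flush against the front edge, square to it, and the can is untouched. I'm handing in.

```bash
python3 -c "
from bench import *
print(job_done())"
```

```text
the job is handed in; nothing more can be done
None
```

The bracket is fully home: its tongue is through the gate gap, its stub butts against the guard's front edge and the gripper has let go, and I handed the job in at about 16 s of the 64 s allowed (no verdict was returned).

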